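# Open the child-safe capsule box

## Robot

A 6-joint arm with a two-finger parallel gripper is mounted at the origin on a cart in front of the work surface, level with it; the furniture and walls round the work are solid. World frame = base frame: x ahead of the robot, y to its left, z up, the work surface at z = 0. Lengths are in m, angles in rad, forces in N, time in s.
With the tool pointing down it reaches from about 0.425 to 0.95 m from the base axis. Payload 14.7 kg.
Tool frame: the origin (TCP) lies at the centre of the arm's flange, where the gripper is bolted on; the fingertips stand 173 mm ahead of it and the grasp point (between the pads) lies 155 mm ahead of it; z points along the fingers, y is the line along which they close (so a half turn about z gives the same grasp; the last joint's range is limited). The gripper opens to 85 mm and grips with 20 to 120 N. Pads are 22 mm wide; open, the fingers measure 114 mm over their backs; the gripper's body (76 mm by 85 mm) begins 54 mm behind the grasp point. The pads swing forward as they close: fully open they stand 13 mm farther back than shut.
Start: joints at [-1.262, 0.48, 1.596, -0, 1.065, -0.047], TCP at [0.226, -0.609, 0.405] pointing down, gripper open.
Joint ranges: [-2.75, 2.75], [-0.82, 2.05], [0.23, 2.67], [-1.56, 4.7], [0.09, 2.69], [-2.92, 2.92]. Speed limits (rad/s): [1.89, 1.89, 2.39, 3.01, 3.01, 3.01].

## Interface

Orientations are given as a unit quaternion [w, x, y, z].
In Python, from cell import bot, move_gripper, planner, readout, vision, job gives the robot as it stands. Calls block until the motion is done:
- bot.reach(position, orientation): joint-space move of the TCP to a pose.
- bot.move_linear(position, rotation=None, feed=0.15, until_force=None): straight line of the TCP; rotation=None keeps the orientation; feed is the mean speed in m/s. With until_force (N) it stops when the force on the tool has changed by that much, and returns True; else False.
- bot.movej(angles): joint-space move.
- move_gripper(opening, force=None): finger opening in m; force is the grip in N (None keeps the last); returns when the fingers have stopped.
- bot.dwell(seconds).
- planner.solve_ik(position, orientation): joint angles nearest the present ones, or None.
- readout.state(): the state.
- vision.snapshot(name): name is "scene" or "top"; returns a dict with "pixels" (420x560x3 uint8, red, green, blue), "mtx" (3x3 intrinsics, pixels), "rvec" (rotation vector, rad) and "tvec" (3), from world to camera coordinates, as OpenCV has them. Camera axes: x right, y down, z forward; pixel columns grow to the right and rows downward; lengths in m; the calibration is good to about 2 mm. A picture is of the moment at which its call begins. There is no depth.
A pose or a line that the arm cannot do raises bot.Unreachable and nothing moves.
- job.finish_job(): hands the job in; it is judged then, once.
The state is a dict: "t": time; "joint_positions": joint angles; "qd": joint speeds; "joint_efforts": joint torques, N m; "ee_pos": TCP position; "tool_rot": TCP orientation; "wrist_force": force on the tool from outside, world axes, zero at the start; "moment": the same for the moment, N m; "finger_gap": finger opening in m; "gripper_force": force on a finger pad.
Only numpy, scipy, OpenCV 4.12 (cv2) and the standard library are available. Lean on these libraries where they do the work, as an engineer would, in place of code of your own. Each camera call takes 0.05 s, during which the arm holds its last target. There are 200 camera calls.

## Task

Open the green coffee capsule box: swing the red keeper well down the slope, clear of the brass bolt whose end it blocks, then draw the bolt fully back by its black knob, and raise the wooden lid by its black handle to about 45 degrees so that it stays open by itself. Let go of everything and leave the things around the box where they stand.

Things in the scene. Friction and masses are not known exactly. Their poses are not given: they have to be found in the camera images.
- capsule_box: Green box fixed to the worktop, 183 mm deep, 200 mm wide, 135 mm high without its lid. Origin: at worktop height, 82.8 mm behind the front face, midway in the width. x points to the box's back, away from the robot, y to its left, z up. Latches are on its sloping front panel, under the lid's brim.
- panel (a point): Point on the surface of the sloping latch panel, at box x -48.3, y 0, z 57.9 mm. The panel slopes 40 degrees, from its lower edge (box x -82.8, z 28.9 mm) up to its upper edge (x -10, z 90 mm). Axes as the box's: 'up the slope' is (cos 40, 0, sin 40), 'out of the panel' (-sin 40, 0, cos 40).
- brim_edge (a point): Middle of the lower front edge of the wooden lid (lid 10 mm thick, 206 mm wide); shut, it is at box x -74, z 135 mm and overhangs the panel, right above the knobs: a gripper that points straight down cannot get to them; tilted about 40 degrees, square to the panel, from the robot's side, it can.
- keeper (a joint): Angle of the red keeper (rad): 0 to 0.08 at the start (its arm in line with the bolt, end to end, blocking it), 1.6 at its stop, where the arm points straight down the slope. Stiff pivot: it stays where it is left; about 1.2 N at the knob moves it.
- keeper_pivot (a point): Foot of the keeper's pivot on the surface of the latch panel (box frame x -48.3, y -80, z 57.9 mm). The pivot axis stands square to the panel. Its axes are the box's.
- keeper_knob (a point): Point on the axis of the red round keeper knob (10 mm diameter, square to the panel, its top 42 mm and this point 33 mm out of it). At joint 0 it is 34 mm left (+y) of the pivot; it swings at 34 mm radius down the slope. The arm is 10 mm high. Axes: at joint 0 x up the slope, y left; z out of the panel.
- bolt (a joint): Travel of the brass bolt (m): 0 shut, 0.028 fully drawn at its stop; slides to the right (-y of the box) and stays where left; takes 2 to 3 N. The keeper in line blocks it; it is free once the keeper is past about 1.0 rad. Shut, it lies over the lid's steel tongue and the lid cannot rise.
- bolt_knob (a point): Point on the axis of the black round bolt knob (12 mm diameter, square to the panel, its top 42 mm and this point 33 mm out of the panel). Shut, it stands 12 mm left (+y) of point panel. The flat bolt under it is 10 mm high, a staple 34 mm to its left 13 mm. Axes: x up the slope, y left, z out of the panel.
- lid (a joint): Angle of the lid (rad): 0 shut, grows as its front rises, stop at 1.4. The hinge is stiff: the lid stays where it is left; raising it takes about 4 N at the handle. Wall cabinets hang 0.6 m above the worktop, their fronts at x = 0.6 m: keep the tool leaning towards the robot while raising the lid, so that the wrist stays clear of them.
- lid_hinge (a point): Middle of the lid's hinge axis at the back of the box (box frame x 102, z 140 mm); the axis runs along y, and its own x and z turn with the lid.
- lid_grip (a point): Grip point in the black handle tab on the lid, midway in the box's width: tab 24 mm wide (y), 12 mm thick, 27 mm high over the lid; this point is 18 mm above the lid's top. Shut, it is 152 mm in front of the hinge axis and 23 mm above it. Pinch it across its 24 mm width.
- cup: White espresso cup with a red line, 63 x 88 x 52 mm, origin under its centre; leave alone.
- tea_tin: Round red food tin, 57 mm diameter, 72 mm high, origin under its centre; leave alone.
- spoon: Steel teaspoon 130 x 27 x 11 mm lying along its x; leave alone.

How it is judged:
On the way, in this order (a step that is already met when the one before it is completed fails the run):
1. the keeper is swung clear of the bolt while the bolt is still shut (value of joint keeper above 1 rad and value of joint bolt below 0.01 m), for 0.1 s.
2. the bolt is drawn while the lid is still shut (value of joint bolt above 0.022 m and value of joint lid below 0.15 rad), for 0.1 s.
3. the lid is raised (value of joint lid above 0.6 rad), for 0.1 s.
At the end, for the whole second after the job is handed in: The keeper stands more than 1.0 rad from its blocking position, the bolt is drawn more than 22 of its 28 mm, and the lid stands still by itself at more than 0.6 rad (34 degrees) (value of joint keeper above 1 rad and value of joint bolt above 0.022 m and value of joint lid above 0.6 rad and velocity of joint lid between -0.05 and 0.05 rad/s); the robot touches nothing.
It fails at once if the cup is moved more than 30 mm or tipped over (distance of cup from where it was at the start of the episode above 0.03 m or angle between cup's own z axis and vertical above 0.5 rad).
It fails at once if the red tin is moved more than 30 mm or tipped over (distance of tea_tin from where it was at the start of the episode above 0.03 m or angle between tea_tin's own z axis and vertical above 0.5 rad).
It fails at once if the teaspoon is moved more than 30 mm (distance of spoon from where it was at the start of the episode above 0.03 m).
It also fails if it takes over 53 s, if anything falls off the work surface, if the arm or the gripper's body presses on something with over 40 N, if the wrist force passes 120 N, or if a joint passes its speed limit or range.

## Working session

There is one attempt and no reset: what is moved stays moved. The work goes in short steps, each a Python script; the robot and the scene stay as the last script left them, time stands still between calls to the robot, and variables do not carry over. Pictures are saved under pics/ and viewed, at most 10 in all, crops included, and the job is handed in when it is done.

```bash
mkdir -p pics; ls; python3 - <<'E'
from cell import vision,readout
import cv2,numpy as np,pickle
d={}
for n in("scene","top"):
    s=vision.snapshot(n);d[n]=s
    cv2.imwrite(f"pics/{n}0.png",s["pixels"][:,:,::-1])
    R=cv2.Rodrigues(np.array(s["rvec"],float))[0];print(n,-R.T@np.ravel(s["tvec"]),R[2],s["mtx"])
pickle.dump(d,open("s0.pkl","wb"))
print(readout.state())
E
```

```text
pics
scene [-0.09795358  0.6855744   0.96453899] [ 0.50774254 -0.57763052 -0.63917172] [[504.9402299    0.         276.85914359]
 [  0.         504.9402299  203.23966891]
 [  0.           0.           1.        ]]
top [ 0.45375614 -0.05371966  1.01072964] [ 0.14557178 -0.01354211 -0.98925501] [[435.28532027   0.         284.12327423]
 [  0.         435.28532027 215.1867795 ]
 [  0.           0.           1.        ]]
{'t': 0.1, 'joint_positions': array([-1.26158299e+00,  4.80726670e-01,  1.59677435e+00,  2.66654113e-05,
        1.06508956e+00, -4.66053906e-02]), 'qd': array([ 2.02746497e-03, -3.23802130e-03, -3.28671443e-04,  8.39349611e-05,
        4.50932645e-04,  1.11211641e-04]), 'joint_efforts': array([ 1.23200291e-03, -9.52259445e+01, -4.31040215e+01, -1.49301177e-04,
        5.26729142e-03,  4.21602738e-05]), 'ee_pos': array([ 0.22640265, -0.60911853,  0.40417763]), 'tool_rot': array([-4.96197856e-04,  9.84216850e-01,  1.76965939e-01, -5.37678729e-05]), 'wrist_force': array([ 0.04929664, -0.45703939,  0.14433207]), 'moment': array([-0.0084902 , -0.06110947,  0.00417826]), 'gripper_force': 0.0, 'finger_gap': 0.08530100303560631}
```

View pics/scene0.png

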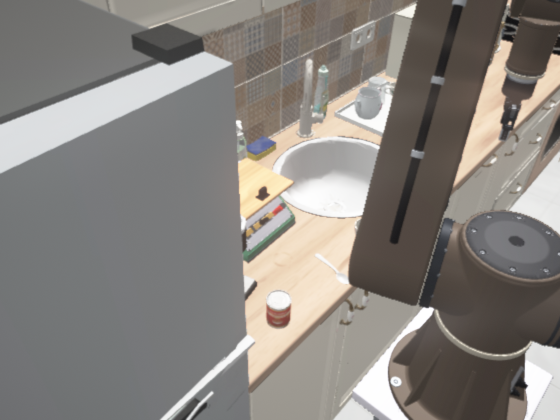

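View pics/top0.png

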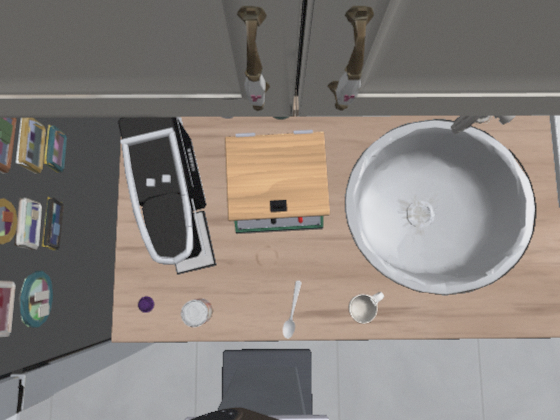

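The scene view shows the box behind the fridge's edge: lid about (262,185), knobs about (270,215). In the top view the lid spans (226..329, 132..220), with the handle at (278,206) and the knobs around (275,221) and (300,220). The cup is at (364,308), the tin at (196,312) and the spoon at (293,310).

```bash
cat > h.py <<'E'
import numpy as np,cv2
def ray(s,uv):
    R=cv2.Rodrigues(np.array(s["rvec"],float))[0];t=np.ravel(s["tvec"])
    p=cv2.undistortPoints(np.array([[uv]],float),np.array(s["mtx"]),None).ravel()
    return -R.T@t,R.T@np.array([p[0],p[1],1])
def onz(s,uv,z):
    o,d=ray(s,uv);return o+d*(z-o[2])/d[2]
def proj(s,P):
    return cv2.projectPoints(np.array(P,float).reshape(-1,3),np.array(s["rvec"],float),np.array(s["tvec"],float),np.array(s["mtx"]),None)[0].reshape(-1,2)
E
python3 - <<'E'
import pickle
from h import *
d=pickle.load(open("s0.pkl","rb"))
s=d["top"];hsv=cv2.cvtColor(s["pixels"],cv2.COLOR_RGB2HSV)
print([hsv[p] .tolist()for p in[(180,250),(160,300),(250,300),(210,240),(240,200)]])
roi=np.zeros(hsv.shape[:2],np.uint8);roi[120:235,215:340]=1
m=((hsv[...,0]>8)&(hsv[...,0]<25)&(hsv[...,1]>110)).astype(np.uint8)*roi
n,l,st,c=cv2.connectedComponentsWithStats(m);i=1+st[1:,4].argmax();print(st[i])
cn=cv2.findContours((l==i).astype(np.uint8),0,2)[0][0];r=cv2.minAreaRect(cn);b=cv2.boxPoints(r)
b=b[np.argsort(b[:,1])];print(r,b)
for q in b: print("lid corner",onz(s,q,.145))
red=((hsv[...,0]<8)|(hsv[...,0]>172))&(hsv[...,1]>130)&(roi>0)
blk=(hsv[...,2]<70)&(roi>0)
grn=(hsv[...,0]>50)&(hsv[...,0]<95)&(hsv[...,1]>80)&(roi>0)
for nm,mm in(("red",red),("blk",blk),("grn",grn)):
    n,l,st,c=cv2.connectedComponentsWithStats(mm.astype(np.uint8))
    print(nm,[(st[k].tolist(),c[k].round(1).tolist()) for k in range(1,n) if st[k,4]>5])
a=cv2.resize(s["pixels"][125:240,215:340],None,fx=4.8,fy=4.8,interpolation=cv2.INTER_CUBIC)
e=cv2.resize(d["scene"]["pixels"][150:265,225:305],None,fx=5,fy=4.8*1,interpolation=cv2.INTER_CUBIC)
cv2.imwrite("pics/z1.png",a[:,:,::-1]);cv2.imwrite("pics/z2.png",e[:,:,::-1])
E
```

```text
[[15, 98, 216], [15, 99, 204], [12, 55, 182], [14, 97, 213], [120, 4, 179]]Traceback (most recent call last):
  File "<stdin>", line 8, in <module>
ValueError: attempt to get argmax of an empty sequence
```

```bash

python3 - <<'E'
import pickle
from h import *
d=pickle.load(open("s0.pkl","rb"))
s=d["top"];hsv=cv2.cvtColor(s["pixels"],cv2.COLOR_RGB2HSV)
roi=np.zeros(hsv.shape[:2],np.uint8);roi[120:235,215:340]=1
m=((hsv[...,0]>8)&(hsv[...,0]<25)&(hsv[...,1]>78)).astype(np.uint8)*roi
n,l,st,c=cv2.connectedComponentsWithStats(m);i=1+st[1:,4].argmax();print(st[i])
cn=cv2.findContours((l==i).astype(np.uint8),0,2)[0][0];r=cv2.minAreaRect(cn);b=cv2.boxPoints(r)
ap=cv2.approxPolyDP(cn,4,True)[:,0];print(r)
for q in ap: print("lid corner",q,onz(s,q,.145))
red=((hsv[...,0]<8)|(hsv[...,0]>172))&(hsv[...,1]>130)&(roi>0)
blk=(hsv[...,2]<70)&(roi>0)
grn=(hsv[...,0]>50)&(hsv[...,0]<95)&(hsv[...,1]>80)&(roi>0)
for nm,mm in(("red",red),("blk",blk),("grn",grn)):
    n,l,st,c=cv2.connectedComponentsWithStats(mm.astype(np.uint8))
    print(nm,[(st[k].tolist(),c[k].round(1).tolist()) for k in range(1,n) if st[k,4]>5])
a=cv2.resize(s["pixels"][125:240,215:340],None,fx=4.8,fy=4.8,interpolation=cv2.INTER_CUBIC)
e=cv2.resize(d["scene"]["pixels"][150:265,225:305],None,fx=5,fy=5,interpolation=cv2.INTER_CUBIC)
cv2.imwrite("pics/z1.png",a[:,:,::-1]);cv2.imwrite("pics/z2.png",e[:,:,::-1])
E
```

```text
[ 225  132  105   89 8183]
((276.63720703125, 175.7431640625), (84.1448974609375, 101.5731201171875), 87.1375961303711)
lid corner [323 132] [ 0.75474277 -0.1475928   0.145     ]
lid corner [225 137] [0.74489163 0.05491446 0.145     ]
lid corner [228 219] [0.57418814 0.04700957 0.145     ]
lid corner [329 214] [ 0.58295308 -0.15597374  0.145     ]
red [([298, 217, 5, 6, 19], [299.9, 219.1])]
blk [([270, 200, 16, 11, 160], [278.0, 205.2]), ([271, 219, 5, 5, 23], [273.0, 220.8]), ([283, 229, 15, 1, 15], [290.0, 229.0]), ([302, 228, 15, 1, 15], [309.0, 228.0]), ([247, 231, 13, 1, 13], [253.0, 231.0]), ([265, 230, 15, 1, 15], [272.0, 230.0]), ([236, 232, 9, 1, 9], [240.0, 232.0])]
grn [([235, 216, 88, 16, 218], [277.3, 227.4])]
```

View pics/z1.png

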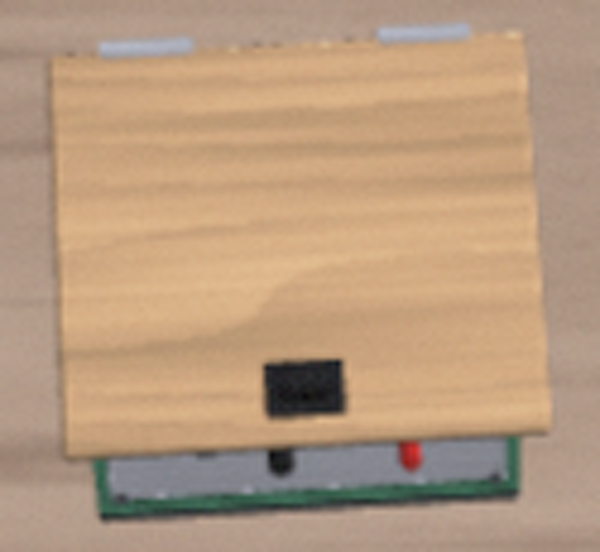

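View pics/z2.png

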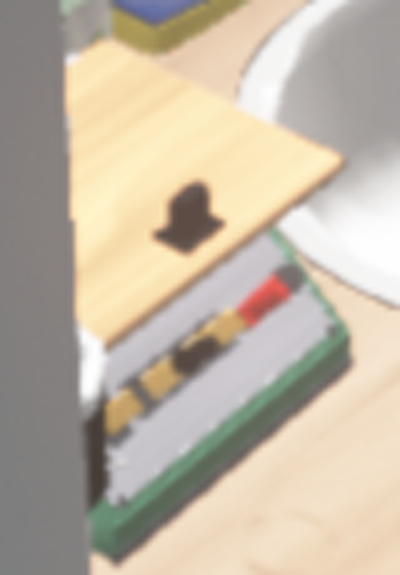

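The top crop shows the handle (305,388), black knob (281,460) and red knob tip (410,456) below the brim. The scene crop shows the red keeper arm in line with the bolt, with its knob at about (265,300). Next I fit the box pose and check the IK.

```bash
cat >> h.py <<'E'
from scipy.spatial.transform import Rotation as Ro
S,C=np.sin(np.radians(40)),np.cos(np.radians(40))
def pan(up,y,out): return np.array([-.0483+up*C-out*S,y,.0579+up*S+out*C])
def toW(B,p):
    c,s=np.cos(B[2]),np.sin(B[2]);p=np.asarray(p,float)
    return np.array([B[0]+c*p[0]-s*p[1],B[1]+s*p[0]+c*p[1],p[2]])
def tool(B,tilt,flip=-1):   # tilt in deg from straight down, leaning to robot
    a=np.radians(tilt);z=np.array([np.sin(a),0,-np.cos(a)]);y=np.array([0,flip,0.])
    R=Ro.from_euler('z',B[2]).as_matrix()@np.c_[np.cross(y,z),y,z]
    return R,Ro.from_matrix(R).as_quat()[[3,0,1,2]]
def tcp(B,p,tilt,back=0,flip=-1): # TCP for grasp point at box point p
    R,q=tool(B,tilt,flip);return toW(B,p)-R[:,2]*(.155+back),q
def arc(th): # lid grip at lid angle
    r=np.hypot(.152,.023);g=np.arctan2(.023,.152)+th
    return np.array([.102-r*np.cos(g),0,.140+r*np.sin(g)])
E
python3 - <<'E'
import pickle
from h import *
from scipy.optimize import least_squares
from cell import planner
s=pickle.load(open("s0.pkl","rb"));sc=s["scene"];s=s["top"]
pts=[([-.074,.103,.145],(227.8,219.7)),([-.074,-.103,.145],(329.3,214.8))]
f=lambda B:np.ravel([proj(s,toW(B,p))[0]-q for p,q in pts])
def g(B): # plus knob columns and handle column
    return np.r_[f(B),proj(s,toW(B,pan(0,.012,.038)))[0,0]-273.3,proj(s,toW(B,pan(0,-.046,.038)))[0,0]-300.2,proj(s,toW(B,[-.05,0,.172]))[0,0]-278.3]
r=least_squares(g,[.65,-.05,.04]);B=r.x;print(B,r.fun.round(2));np.save("B.npy",B)
print("knob tips pred",proj(s,[toW(B,pan(-.006,.012,.042)),toW(B,pan(-.005,-.046,.042))]),"obs rows ~223.5,222.5")
print("base front corners",proj(s,[toW(B,[-.0828,.1,.0289]),toW(B,[-.0828,-.1,.0289])]),"handle",proj(s,toW(B,[-.05,0,.172])))
print("scene: bolt knob, keeper knob, handle",proj(sc,[toW(B,pan(0,.012,.04)),toW(B,pan(0,-.046,.04)),toW(B,arc(0))]))
for n,u in(("spoon",(293,310)),("cup",(364,308)),("tin",(196,312))):print(n,onz(s,u,.03))
for fl in(-1,1):
  for t in(40,48):
    for p in(pan(0,-.046,.033),pan(-.034,-.08,.033),pan(0,.012,.033),pan(0,-.016,.033),pan(0,-.046,.12),arc(0),arc(.4),arc(.8)):
      q=planner.solve_ik(*tcp(B,p,t,0,fl));print(fl,t,None if q is None else np.round(q,2))
E
```

```text
[ 0.65099846 -0.0517406   0.04168154] [-0.35  0.    0.59 -0.02 -0.15 -0.   -0.1 ]
knob tips pred [[273.31518446 224.10243844]
 [300.3583254  222.40099666]] obs rows ~223.5,222.5
base front corners [[234.86696925 230.42523775]
 [322.88668226 226.14955653]] handle [[278.20050351 203.15208281]]
scene: bolt knob, keeper knob, handle [[266.83957781 218.1284873 ]
 [280.79665722 207.21400524]
 [262.66906974 189.97270289]]
spoon [ 0.38640907 -0.08491725  0.03      ]
cup [ 0.38925602 -0.24214563  0.03      ]
tin [0.38412072 0.12858331 0.03      ]
-1 40 [-0.38  0.63  2.39  2.65  0.59 -1.49]
-1 40 [-0.5   0.69  2.42  2.59  0.67 -1.55]
-1 40 [-0.23  0.63  2.43  2.84  0.62 -1.53]
-1 40 [-0.3   0.63  2.41  2.75  0.61 -1.51]
-1 40 [-0.45  0.43  2.48  2.46  0.5  -1.34]
-1 40 [-0.25  0.43  2.34  2.59  0.36 -1.27]
-1 40 [-0.23  0.32  2.26  2.14  0.21 -0.8 ]
-1 40 [-0.21  0.29  2.13  1.31  0.16  0.07]
-1 48 [-0.42  0.73  2.47  2.7   0.89 -1.61]
-1 48 [-0.55  0.8   2.49  2.61  0.97 -1.67]
-1 48 [-0.26  0.74  2.51  2.86  0.94 -1.61]
-1 48 [-0.34  0.74  2.49  2.79  0.92 -1.61]
-1 48 [-0.51  0.53  2.57  2.57  0.81 -1.54]
-1 48 [-0.28  0.5   2.44  2.75  0.65 -1.47]
-1 48 [-0.26  0.36  2.36  2.61  0.45 -1.29]
-1 48 [-0.23  0.31  2.23  2.39  0.29 -1.02]
1 40 [-0.38  0.63  2.39  2.65  0.59  1.66]
1 40 [-0.5   0.69  2.42  2.59  0.67  1.59]
1 40 [-0.23  0.63  2.43  2.84  0.62  1.61]
1 40 [-0.3   0.63  2.41  2.75  0.61  1.63]
1 40 [-0.45  0.43  2.48  2.46  0.5   1.8 ]
1 40 [-0.25  0.43  2.34  2.59  0.36  1.87]
1 40 [-0.23  0.32  2.26  2.14  0.21  2.35]
1 40 None
1 48 [-0.42  0.73  2.47  2.7   0.89  1.53]
1 48 [-0.55  0.8   2.49  2.61  0.97  1.47]
1 48 [-0.26  0.74  2.51  2.86  0.94  1.53]
1 48 [-0.34  0.74  2.49  2.79  0.92  1.53]
1 48 [-0.51  0.53  2.57  2.57  0.81  1.6 ]
1 48 [-0.28  0.5   2.44  2.75  0.65  1.68]
1 48 [-0.26  0.36  2.36  2.61  0.45  1.85]
1 48 [-0.23  0.31  2.23  2.39  0.29  2.12]
```

The fit agrees within about 1 px in both views. Next: approach and swing the keeper.

```bash
python3 - <<'E'
from h import *
from cell import bot,move_gripper,planner,readout
B=np.load("B.npy");T=44
R,q=tool(B,T)
def st(m):
    s=readout.state();print(m,round(s["t"],1),s["ee_pos"].round(3),s["wrist_force"].round(1),round(s["finger_gap"],4),np.round(s["gripper_force"],1),s["joint_positions"].round(2))
bot.reach([.38,-.25,.40],q);st("way")
bot.reach(*tcp(B,pan(-.002,-.046,.14),T));move_gripper(.036,20);st("pre")
print(bot.move_linear(tcp(B,pan(-.002,-.046,.035),T)[0],feed=.08,until_force=10));st("at")
move_gripper(0.0,20);st("gripped")
E
```

```text
way 1.8 [ 0.38  -0.251  0.4  ] [0.  0.  0.1] 0.0854 0.0 [-0.9   0.16  2.29  1.33  0.62 -0.48]
pre 3.4 [ 0.406 -0.108  0.275] [0.9 0.2 1.4] 0.0361 0.0 [-0.51  0.42  2.55  2.48  0.63 -1.42]
False
at 4.9 [ 0.473 -0.105  0.195] [0.2 0.  0.6] 0.0362 0.0 [-0.41  0.68  2.44  2.68  0.75 -1.56]
gripped 5.2 [ 0.472 -0.104  0.195] [-2.3  9.9  1.6] 0.0089 20.3 [-0.4   0.68  2.44  2.68  0.75 -1.56]
```

```bash
cat >> h.py <<'E'
def st(m):
    from cell import readout
    s=readout.state();print(m,round(s["t"],1),s["ee_pos"].round(3),s["wrist_force"].round(1),round(s["finger_gap"],4),np.round(s["gripper_force"],1))
E
python3 - <<'E'
from h import *
from cell import bot,move_gripper,vision
B=np.load("B.npy");T=44
for th in np.linspace(.25,1.5,6):
    bot.move_linear(tcp(B,pan(-.002-.034*np.sin(th),-.08+.034*np.cos(th),.035),T)[0],feed=.05);st(round(th,2))
move_gripper(.04);st("open")
bot.move_linear(tcp(B,pan(-.036,-.077,.14),T)[0],feed=.15)
for n in("scene","top"):
    p=vision.snapshot(n)["pixels"]
    p=p[150:265,225:305] if n=="scene" else p[150:265,215:340]
    cv2.imwrite(f"pics/k_{n}.png",cv2.resize(p,None,fx=4.8,fy=4.8,interpolation=cv2.INTER_CUBIC)[:,:,::-1])
E
```

```text
0.25 5.5 [ 0.466 -0.106  0.189] [-4.9  7.3  3.3] 0.009 20.4
0.5 5.8 [ 0.46  -0.109  0.184] [-4.8  6.3  0.9] 0.0095 20.3
0.75 6.2 [ 0.455 -0.114  0.18 ] [-6.6  5.7 -1.1] 0.0092 20.2
1.0 6.5 [ 0.45  -0.121  0.176] [-7.5  7.1 -3.5] 0.0092 20.2
1.25 6.8 [ 0.447 -0.129  0.173] [-9.9  5.5 -6.7] 0.009 20.0
1.5 7.1 [ 0.447 -0.138  0.173] [-8.8 -0.9 -3.6] 0.009 20.4
open 7.5 [ 0.449 -0.138  0.173] [-0.5  0.4  0.1] 0.0402 0.0
```

View pics/k_scene.png

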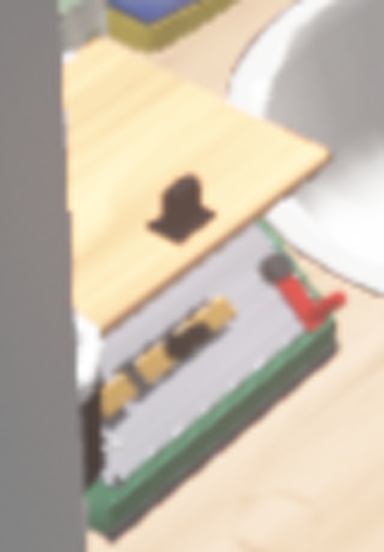

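The red keeper now points straight down the slope (pivot at (275,268), knob at (335,305)), and the bolt end at (225,310) is free. Now the bolt.

```bash
python3 - <<'E'
from h import *
from cell import bot,move_gripper,vision
B=np.load("B.npy");T=44
bot.move_linear(tcp(B,pan(-.002,.012,.14),T)[0],feed=.15);move_gripper(.036,20)
print(bot.move_linear(tcp(B,pan(-.002,.012,.035),T)[0],feed=.08,until_force=10));st("at")
move_gripper(0.,20);st("grip")
print(bot.move_linear(tcp(B,pan(-.002,-.0175,.035),T)[0],feed=.04,until_force=25));st("drawn")
move_gripper(.04);st("open")
bot.move_linear(tcp(B,pan(-.004,-.016,.15),T)[0],feed=.12)
p=vision.snapshot("scene")["pixels"][150:265,225:305]
cv2.imwrite("pics/b.png",cv2.resize(p,None,fx=4.8,fy=4.8,interpolation=cv2.INTER_CUBIC)[:,:,::-1])
st("ret")
E
```

```text
False
at 10.9 [ 0.47  -0.047  0.195] [-0.5 -0.8 -0.4] 0.0359 0.0
grip 11.3 [ 0.471 -0.047  0.195] [-3.7 -0.2  5.7] 0.0109 21.3
True
drawn 12.0 [ 0.472 -0.075  0.195] [1.1 7.9 2.9] 0.0111 21.0
open 12.3 [ 0.471 -0.075  0.195] [-0.1  0.   1. ] 0.0405 0.0
ret 13.5 [ 0.397 -0.078  0.281] [ 0.3 -0.7 -0.8] 0.0401 0.0
```

View pics/b.png

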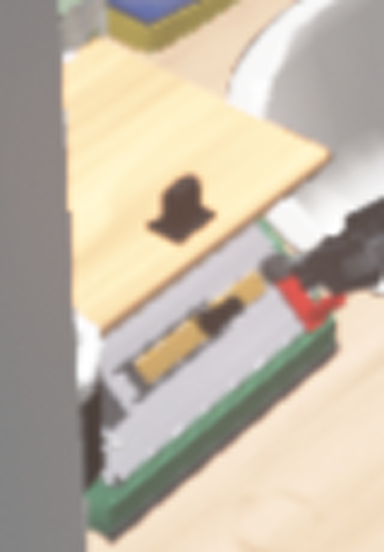

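The bolt knob has moved from (187,340) to (220,315) and the TCP moved 28 mm, so the bolt is fully drawn. Now the lid.

```bash
python3 - <<'E'
from h import *
from cell import bot,move_gripper,planner
B=np.load("B.npy");T=50;b=.005
move_gripper(.046,40)
bot.reach(*tcp(B,arc(0),T,.09));st("pre")
print(bot.move_linear(tcp(B,arc(0),T,b)[0],feed=.08,until_force=10));st("at")
move_gripper(0.,40);st("grip")
for th in np.linspace(.1,.8,8):
    bot.move_linear(tcp(B,arc(th),T,b)[0],feed=.06);st(round(th,2))
    from cell import readout
    s=readout.state()
    if np.linalg.norm(s["wrist_force"])>45 or s["finger_gap"]<.02: print("stop");break
E
```

```text
pre 14.1 [ 0.414 -0.061  0.321] [-0.3 -0.6 -0.4] 0.046 0.0
False
at 15.3 [ 0.478 -0.059  0.266] [0.6 0.4 0. ] 0.0461 0.0
grip 15.6 [ 0.478 -0.058  0.266] [-6.  13.3  7.3] 0.0233 40.2
0.1 16.0 [ 0.481 -0.058  0.281] [ 0.2 13.  -1.3] 0.0227 40.1
0.2 16.4 [ 0.486 -0.058  0.296] [ 0.1 13.8 -1.7] 0.0229 40.0
0.3 16.8 [ 0.491 -0.057  0.31 ] [-0.7 13.4 -0.4] 0.0229 40.0
0.4 17.2 [ 0.499 -0.057  0.323] [-2.8 13.8  0.4] 0.0231 39.9
0.5 17.7 [ 0.507 -0.057  0.336] [-3.6 15.4  1. ] 0.0231 39.4
0.6 18.1 [ 0.517 -0.056  0.348] [-3.7 14.4  0.4] 0.023 39.2
0.7 18.5 [ 0.529 -0.056  0.358] [-2.3 15.3  0.8] 0.0229 39.4
0.8 18.9 [ 0.541 -0.055  0.368] [-0.8 15.9 -0. ] 0.0226 39.6
```

```bash
python3 - <<'E'
from h import *
from cell import bot,move_gripper,vision
B=np.load("B.npy");T=50
bot.dwell(.3);move_gripper(.06);st("open")
bot.move_linear(tcp(B,arc(.8),T,.10)[0],feed=.1);bot.dwell(.5);st("ret")
a=[vision.snapshot(n)["pixels"] for n in("scene","top")]
cv2.imwrite("pics/f.png",np.hstack([cv2.resize(a[0][130:265,225:325],(400,540)),cv2.resize(a[1][110:350,190:400],(400,540))])[:,:,::-1])
E
```

```text
open 19.6 [ 0.541 -0.057  0.368] [ 0.2 -0.6 -0.4] 0.06 0.0
ret 21.2 [ 0.468 -0.059  0.429] [0.4 0.3 0.6] 0.06 0.0
```

View pics/f.png

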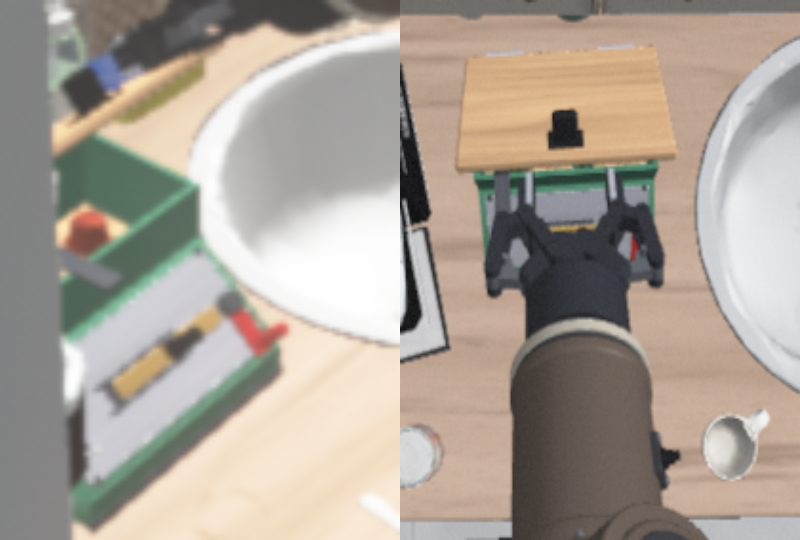

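The lid stands open at about 45° with the handle at (565,128) free of the gripper. The bolt is drawn, the keeper is down, and the cup (730,445) and tin (420,455) haven't moved.

```bash
python3 -c "
from cell import job
print(job.finish_job())"
```

```text
the job is handed in; nothing more can be done
None
```

I handed the job in at about 21 s of robot time: keeper swung down, bolt fully drawn, lid standing open by itself at about 45° and the gripper clear; the cup and tin looked unmoved, but the spoon was mostly out of view in the last picture, and no verdict was returned.

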